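# Gather the chilling balls under the lid

### The arm

A 7-joint arm with a two-finger parallel gripper is mounted at the origin on the work surface. World frame = base frame: x ahead of the robot, y to its left, z up, the work surface at z = 0. Lengths are in mm, angles in rad, forces in N, time in s.
With the tool pointing down it reaches from about 400 to 850 mm from the base axis. Payload 10.4 kg.
Tool frame: the origin (TCP) lies between the finger pads; the fingertips stand 17 mm ahead of it and the grasp point (between the pads) lies 2 mm behind it (robot.tcp_to_tips is the distance from the TCP to the fingertips, in mm); z points along the fingers, x is the direction in which the jaws open and shut, and the axes are right-handed (so a half turn about z gives the same grasp; the last joint's range is limited). The gripper opens to 87 mm and grips with 3 to 60 N. Pads are 19 mm wide; open, the fingers measure 117 mm over their backs; the gripper's body (75 mm by 190 mm) begins 51 mm behind the grasp point.
Start: joints at [1.237, 0.332, -0.065, 1.46, 0.022, 1.35, -0.088], TCP at [191.159, -595.07, 239.576] pointing down, gripper open.
Joint ranges: [-2.6, 2.6], [-0.5, 2.12], [-1.47, 1.34], [0.16, 2.42], [-1.27, 4.41], [0.06, 2.06], [-2.6, 2.6]. Speed limits (rad/s): [2.22, 2.22, 2.79, 2.79, 3.14, 3.14, 3.14].

### API

Orientations are given as a unit quaternion [w, x, y, z].
In Python, from rig import sense, imaging, robot gives the robot as it stands. The module is installed in compiled form; this text tells all that it offers.
- The arm moves only by the tool play_rows, never from a script. Its argument "targets" is a list of rows, each a list of 6 numbers: the shift along the tool's x, y, z in cm, then the turn, a rotation vector about the tool's x, y, z in degrees. A call has 1 to 12 rows; each row shifts and turns the commanded pose from where the row before left it, along the tool's axes as they then stand; what a row does not reach is not made up. A row lasts 1/8 s, in which the tool goes at most 62.5 mm and 10.7 degrees, less where a joint would pass 70% of its speed; a pose out of reach is approached as far as the arm can. A call is refused whole if a number of a shift passes 6.25 or a number of a turn 10.7, either way. A call with a gripper value outside its range is refused whole. "fingers" is the opening, from 0 (shut) to 1 (fully open), set as the call begins (left out, the last holds). The fingers move at their own pace and stop on an object; the grip force is fixed at half the most. Time passes only in rows, so rows that do not move let the fingers close. It gives the time, the measured TCP pose, the force and the opening at its end, in the units of the state.
- sense(): the state, without advancing time (a new reading comes with each control period).
- imaging.grab_frame(name): name is "side" or "top" or "wrist"; returns a dict with "color" (420x560x3 uint8, blue, green, red), "fx", "fy", "cx", "cy" (pixels), "distortion" ([k1, k2, p1, p2, k3] as OpenCV has them; the pictures are not rectified), "T" (4x4, takes a point from camera to world coordinates); the wrist camera has in their place "T_tool_cam" (4x4, takes a point from camera to tool coordinates, whose origin is the TCP and whose axes are the tool frame's). Camera axes: x right, y down, z forward; pixel columns grow to the right and rows downward; lengths in mm; the calibration is good to about 2 mm. A picture is of the moment at which its call begins: read the wrist's pose just before it. There is no depth.
- robot.hand_in(): hands the job in, once; it reports no verdict.
Trained networks look in a picture, given as the dict that the camera call returned (one of the last four; its "shot" number tells which), for a name from the list of things; names that differ only in an ending like _2 or _b are one class to them, and where a whole thing is asked for, a point or a joint stands for the part that bears it (a point fixed in the world has none). Each returns a list of dicts, best first, with "p" (0 to 1); they miss things now and then, are a little off and sometimes report something else, mostly with a low value. They report only what shows in the picture. A call takes as long as a camera call. They do not tell look-alikes from the thing itself.
- imaging.regions_of(target, picture): "region" (420x560 bool, what is visible of it) and "extent" ([left, top, width, height] in pixels, round what is visible of it).
- imaging.tip_of(target, picture): "xy" ([column, row] in pixels: a listed point, or the origin of a listed thing).
The state is a dict: "time_s": time; "q": joint angles; "joint_vel": joint speeds; "tau": joint torques, N m; "tool_pos": TCP position; "eef_rot": TCP orientation; "force": force on the tool from outside, world axes, zero at the start; "torque": the same for the moment, N m; "width": finger opening in mm.
Only numpy, scipy, OpenCV 4.12 (cv2) and the standard library are available. Lean on these libraries where they do the work, as an engineer would, in place of code of your own. Each camera call takes 0.05 s, during which the arm holds its last target. There are 200 camera calls.

### The job

Keeping its loose lid on, tip the long steel dish so that all three chilling balls roll to the end nearer the drinking glass, and set it down flat again where it stood. Then lift the lid off and lay it flat, knob up, on the black bar mat. The lid must not come off before the balls are gathered, the balls must stay at that end, and the glass, milk pitcher, tamper and paper cups must be left standing where they are.

Things in the scene. Friction and masses are not known exactly. Their poses are not given: they have to be found in the camera images.
- dish: Loose rectangular stainless dish, about 0.45 kg, outside 170 (its x) x 56 (y) x 40 mm (z), walls 5 mm. Origin: centre of its underside. It lies across the table, its x axis pointing roughly to the robot's left (world +y, within 20 degrees). A lug sticks out of each end, and the end with the lifted lug can be raised while the other end's bottom edge stays on the table.
- dish_lug_a (a point): Middle of the lug at the dish's +x end (x = 98, z = 26 mm in the dish): a plain steel bar from x = 85 to 109 mm, 14 mm wide in y, from z = 22 to 30 mm. It can be pinched from above across its width. Same axes as the dish.
- dish_lug_b (a point): Middle of the equal lug at the dish's -x end (x = -98, z = 26 mm in the dish). Same axes as the dish.
- dish_ridge (a point): Middle of the dish's inner floor, a low roof: it rises 7 degrees from each end (z = 3 mm) to a ridge across the middle here (z = 13 mm). So the balls rest at either end, roll over the ridge only when the dish is tipped clearly more than 7 degrees (15 to 18 is good, they need about a second), and stay when it is level again.
- dish_seat (a point): Point in the dish where the lid's origin lies when the lid is on: 36 mm above the centre of the dish's underside. Same axes as the dish.
- lid: Loose clear plastic lid, about 0.13 kg: a plate 168 (x) x 53 x 4 mm on the dish's rim, under it a 157 x 43 x 4 mm step that drops into the mouth with 1.5 mm play; nothing else holds it. Origin: centre of the step's underside. On top, in the middle, a black bar knob, 34 mm along x, 14 mm wide in y, from z = 8 to 26 mm. On the dish, its axes match the dish's.
- ball0_center (a point): Centre of a dark steel ball of 20 mm diameter, 33 g, loose in the dish (starts at the dish's +x end).
- ball1_center (a point): Centre of a second, equal steel ball (starts at the dish's +x end).
- ball2_center (a point): Centre of the third, equal steel ball (starts at the dish's -x end).
- glass: Clear, straight drinking glass with no handle, 72 mm across, 90 mm tall, standing about 0.3 m to the left (+y) or to the right (-y) of the middle of the table. Origin: centre of its underside. It tells to which end the balls must go.
- pitcher: Steel milk pitcher with a handle, 80 mm across without it, 100 mm tall, on the side opposite the glass. Origin: centre of its underside. Not to be disturbed.
- mat: Black rubber bar mat fixed on the table beyond the dish, 150 (x) x 260 (y) x 5 mm thick, empty. Origin: centre of its underside; its long side lies along its y, so the lid fits with its long side along the mat's y.
- tamper: Dark steel coffee tamper standing on its 58 mm foot, 88 mm tall, left of the mat. Origin: centre of its underside. Not to be disturbed.
- cups: Stack of white paper cups, 84 mm across, about 134 mm tall, right of the mat. Origin: centre of its underside. Not to be disturbed.
Mind the look-alikes: they are no part of the job. What is shaped like the lid but blue or red is not meant. What is shaped like the dish but yellow is not meant.

How it is judged (in metres and radians):
On the way, in this order (a step that is already met when the one before it is completed fails the run):
1. the dish is tipped (more than 7 degrees) with its lid still on (angle between dish's own z axis and vertical above 0.122 rad and distance between lid and dish_seat below 0.008 m and angle between the z axis of lid and the z axis of dish, either way round below 0.07 rad), for 0.1 s.
2. the dish is flat on the table again with its lid on and all three balls at the end nearer the glass (((world y of glass above 0 m and x of ball0_center in the frame of dish between 0.03 and 0.085 m and y of ball0_center in the frame of dish between -0.03 and 0.03 m and z of ball0_center in the frame of dish between 0 and 0.04 m and x of ball1_center in the frame of dish between 0.03 and 0.085 m and y of ball1_center in the frame of dish between -0.03 and 0.03 m and z of ball1_center in the frame of dish between 0 and 0.04 m and x of ball2_center in the frame of dish between 0.03 and 0.085 m and y of ball2_center in the frame of dish between -0.03 and 0.03 m and z of ball2_center in the frame of dish between 0 and 0.04 m) or (world y of glass below 0 m and x of ball0_center in the frame of dish between -0.085 and -0.03 m and y of ball0_center in the frame of dish between -0.03 and 0.03 m and z of ball0_center in the frame of dish between 0 and 0.04 m and x of ball1_center in the frame of dish between -0.085 and -0.03 m and y of ball1_center in the frame of dish between -0.03 and 0.03 m and z of ball1_center in the frame of dish between 0 and 0.04 m and x of ball2_center in the frame of dish between -0.085 and -0.03 m and y of ball2_center in the frame of dish between -0.03 and 0.03 m and z of ball2_center in the frame of dish between 0 and 0.04 m)) and angle between dish's own z axis and vertical below 0.04 rad and height (world z) of dish below 0.006 m and distance between lid and dish_seat below 0.008 m and angle between the z axis of lid and the z axis of dish, either way round below 0.07 rad), for 0.2 s.
At the end, for the whole second after the job is handed in: Dish flat on the table (2 degrees), within 60 mm of its start; all three balls in it at the end nearer the glass (over 30 mm from its middle); lid flat on the mat, knob up (3 degrees), its centre within 50 mm (mat x) and 90 mm (mat y) of the mat's; dish and lid at rest (((world y of glass above 0 m and x of ball0_center in the frame of dish between 0.03 and 0.085 m and y of ball0_center in the frame of dish between -0.03 and 0.03 m and z of ball0_center in the frame of dish between 0 and 0.04 m and x of ball1_center in the frame of dish between 0.03 and 0.085 m and y of ball1_center in the frame of dish between -0.03 and 0.03 m and z of ball1_center in the frame of dish between 0 and 0.04 m and x of ball2_center in the frame of dish between 0.03 and 0.085 m and y of ball2_center in the frame of dish between -0.03 and 0.03 m and z of ball2_center in the frame of dish between 0 and 0.04 m) or (world y of glass below 0 m and x of ball0_center in the frame of dish between -0.085 and -0.03 m and y of ball0_center in the frame of dish between -0.03 and 0.03 m and z of ball0_center in the frame of dish between 0 and 0.04 m and x of ball1_center in the frame of dish between -0.085 and -0.03 m and y of ball1_center in the frame of dish between -0.03 and 0.03 m and z of ball1_center in the frame of dish between 0 and 0.04 m and x of ball2_center in the frame of dish between -0.085 and -0.03 m and y of ball2_center in the frame of dish between -0.03 and 0.03 m and z of ball2_center in the frame of dish between 0 and 0.04 m)) and angle between dish's own z axis and vertical below 0.04 rad and height (world z) of dish below 0.006 m and x of lid in the frame of mat between -0.05 and 0.05 m and y of lid in the frame of mat between -0.09 and 0.09 m and z of lid in the frame of mat below 0.01 m and angle between lid's own z axis and vertical below 0.06 rad and distance of dish from where it was at the start of the episode below 0.06 m and linear speed of each of dish, lid below 0.02 m/s); the robot touches nothing.
It fails at once if the lid comes off the dish (more than 15 mm from its seat) before all balls are at the end nearer the glass (distance between lid and dish_seat above 0.015 m and not ((world y of glass above 0 m and x of ball0_center in the frame of dish between 0.03 and 0.085 m and y of ball0_center in the frame of dish between -0.03 and 0.03 m and z of ball0_center in the frame of dish between 0 and 0.04 m and x of ball1_center in the frame of dish between 0.03 and 0.085 m and y of ball1_center in the frame of dish between -0.03 and 0.03 m and z of ball1_center in the frame of dish between 0 and 0.04 m and x of ball2_center in the frame of dish between 0.03 and 0.085 m and y of ball2_center in the frame of dish between -0.03 and 0.03 m and z of ball2_center in the frame of dish between 0 and 0.04 m) or (world y of glass below 0 m and x of ball0_center in the frame of dish between -0.085 and -0.03 m and y of ball0_center in the frame of dish between -0.03 and 0.03 m and z of ball0_center in the frame of dish between 0 and 0.04 m and x of ball1_center in the frame of dish between -0.085 and -0.03 m and y of ball1_center in the frame of dish between -0.03 and 0.03 m and z of ball1_center in the frame of dish between 0 and 0.04 m and x of ball2_center in the frame of dish between -0.085 and -0.03 m and y of ball2_center in the frame of dish between -0.03 and 0.03 m and z of ball2_center in the frame of dish between 0 and 0.04 m))).
It fails at once if the glass, pitcher, tamper or cups are moved more than 30 mm or knocked over (distance of any of glass, pitcher, tamper, cups from where it was at the start of the episode above 0.03 m or angle between any of glass, pitcher, tamper, cups's own z axis and vertical above 0.5 rad).
It also fails if it takes over 58 s, if anything falls off the work surface, if the arm or the gripper's body presses on something with over 40 N, if the wrist force passes 120 N, or if a joint passes its speed limit or range.

## Working session

There is one attempt and no reset: what is moved stays moved. The work goes in short steps, Python scripts to look and compute and a tool call to move; the robot and the scene stay as the last step left them, time stands still between calls to the robot, and variables do not carry over. Pictures are saved under pics/ and viewed, about 8 in all and at most 12, crops included, and the job is handed in when it is done.

Besides the shell and the picture viewer there is one more tool, called as name(argument=value, ...) on one line, values as JSON. play_rows: Moves the arm, as the interface text tells. Its arguments: {"type":"object","properties":{"targets":{"type":"array"},"fingers":{"type":"number"}},"required":["targets"]}

```bash
mkdir -p pics
cat > h.py <<'E'
import numpy as np, cv2
from rig import sense, imaging, robot
from scipy.spatial.transform import Rotation as R
def Tw(f,s=None):
    if "T" in f: return np.array(f["T"])
    s=s or sense(); q=s["eef_rot"]; T=np.eye(4)
    T[:3,:3]=R.from_quat([q[1],q[2],q[3],q[0]]).as_matrix(); T[:3,3]=s["tool_pos"]
    return T@np.array(f["T_tool_cam"])
def ray(f,xy,T):
    K=np.array([[f["fx"],0,f["cx"]],[0,f["fy"],f["cy"]],[0,0,1.]])
    n=cv2.undistortPoints(np.array([[xy]],float),K,np.array(f["distortion"],float))[0,0]
    return T[:3,3],T[:3,:3]@np.array([n[0],n[1],1.])
def atz(f,xy,z,T):
    o,d=ray(f,xy,T); return o+d*(z-o[2])/d[2]
def proj(f,P,T):
    K=np.array([[f["fx"],0,f["cx"]],[0,f["fy"],f["cy"]],[0,0,1.]])
    Ti=np.linalg.inv(T); P=np.atleast_2d(P).astype(float)
    return cv2.projectPoints(P,cv2.Rodrigues(Ti[:3,:3])[0],Ti[:3,3],K,np.array(f["distortion"],float))[0][:,0]
Z=dict(dish=0,dish_lug_a=26,dish_lug_b=26,dish_ridge=13,dish_seat=36,lid=36,ball0_center=15,glass=0,pitcher=0,mat=0,tamper=0,cups=0)
E
cat > a.py <<'E'
from h import *
print(sense())
for c in ("top","side"):
    f=imaging.grab_frame(c); T=Tw(f); cv2.imwrite(f"pics/{c}0.png",f["color"])
    print(c,T[:3,3].round(),T[:3,2].round(2))
    for n in Z:
        for r in imaging.tip_of(n,f)[:4]: print(n,round(r["p"],2),np.round(r["xy"]),atz(f,r["xy"],Z[n],T).round(0))
E
python3 a.py
```

```text
{'time_s': 0.0, 'q': array([ 1.23739775,  0.33291182, -0.06473372,  1.46093897,  0.0216418 ,
        1.3498936 , -0.08852772]), 'joint_vel': array([-0.00064594, -0.00018913,  0.00096411,  0.0014855 , -0.00129363,
        0.0001362 ,  0.00083634]), 'tau': array([-3.14872148e-05, -6.23257756e+01,  2.46537843e-02, -3.89906895e+01,
       -6.13566348e-02,  3.94873763e-02,  8.36079153e-05]), 'tool_pos': array([ 191.0281028 , -594.71144716,  238.7301968 ]), 'eef_rot': array([-3.88709890e-04,  8.08038057e-01, -5.89129841e-01, -6.14665331e-04]), 'force': array([-0.23675077,  0.30376316, -0.33018855]), 'torque': array([ 0.04798463,  0.02078869, -0.0070364 ]), 'width': 87.18597198822923}
top [ 396.   -8. 1102.] [ 0.08  0.01 -1.  ]
dish 0.7 [277. 210.] [489.   7.   0.]
dish 0.56 [410. 299.] [ 247. -342.    0.]
dish_lug_a 0.92 [379. 293.] [ 268. -255.   26.]
dish_lug_a 0.76 [238. 212.] [486. 108.  26.]
dish_lug_a 0.64 [449. 308.] [ 223. -436.   26.]
dish_lug_a 0.54 [314. 205.] [499. -92.  26.]
dish_lug_b 0.92 [379. 293.] [ 268. -255.   26.]
dish_lug_b 0.76 [238. 212.] [486. 108.  26.]
dish_lug_b
[... 1084 characters left out ...]
7. 246.] [491.  97.  26.]
dish_lug_b 0.8 [395. 190.] [ 267. -268.   26.]
dish_lug_b 0.55 [291. 199.] [504. -98.  26.]
dish_ridge 0.68 [412. 183.] [ 237. -341.   13.]
dish_ridge 0.6 [273. 224.] [504.  -2.  13.]
dish_seat 0.9 [409. 177.] [ 248. -334.   36.]
dish_seat 0.65 [274. 218.] [500.  -1.  36.]
lid 0.68 [274. 223.] [491.  18.  36.]
lid 0.64 [352. 219.] [324. -90.  36.]
lid 0.59 [293. 298.] [340. 196.  36.]
glass 0.73 [182. 308.] [552. 314.   0.]
glass 0.62 [334. 166.] [ 476. -328.    0.]
pitcher 0.66 [334. 166.] [ 478. -327.    0.]
mat 0.93 [219. 203.] [685. -14.   0.]
tamper 0.6 [126. 278.] [724. 314.   0.]
cups 0.61 [272. 155.] [ 677. -290.    0.]
cups 0.24 [220. 204.] [681. -13.   0.]
```

View pics/top0.png

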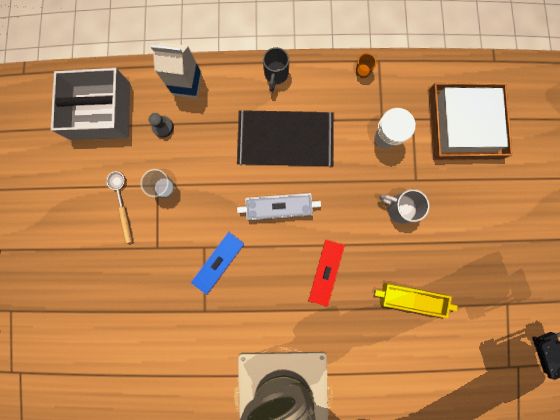

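View pics/side0.png

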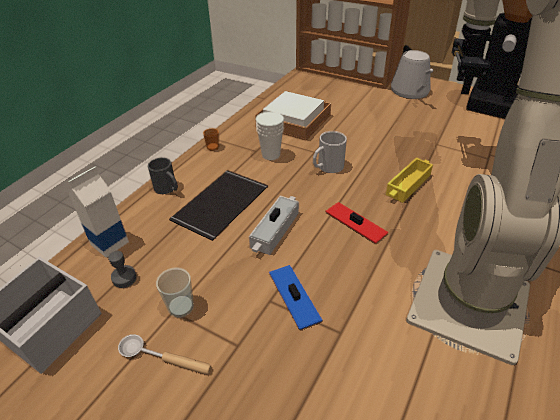

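The top view shows the steel dish at (279,207), with lugs at (238,212) and (314,205). The glass is at (157,185), which is on the left (+y), and the pitcher is at (409,206). So the balls go to the dish's +x (left) end, and I lift lug b, the right one, near (501,-95). The mat is at (286,138). The side view agrees.

```bash
cat >> h.py <<'E'
def pose(s=None):
    s=s or sense(); q=s["eef_rot"]; return np.array(s["tool_pos"]),R.from_quat([q[1],q[2],q[3],q[0]])
def down(yaw): # tool z down, tool x at yaw deg
    c,s_=np.cos(np.radians(yaw)),np.sin(np.radians(yaw)); return R.from_matrix(np.array([[c,s_,0],[s_,-c,0],[0,0,-1.]]))
def plan(wps,p=None,r=None):
    """wps: list of (pos,R,n). prints rows, closing loop on rounding"""
    if p is None: p,r=pose()
    out=[]
    for P,Q,n in wps:
        p0,r0=p,r; rv=(r0.inv()*Q).as_rotvec()
        for i in range(1,n+1):
            tp=p0+(np.array(P)-p0)*i/n; tr=r0*R.from_rotvec(rv*i/n)
            d=np.round(r.inv().apply(tp-p)/10,2); w=np.round(np.degrees((r.inv()*tr).as_rotvec()),1)
            p=p+r.apply(d*10); r=r*R.from_rotvec(np.radians(w)); out.append((d+0.).tolist()+(w+0.).tolist())
    for k in range(0,len(out),12): print(str(out[k:k+12]).replace(' ',''))
    return p,r
E
python3 -c "
from h import *
print(plan([((501,-90,200),down(3.8),16)])[0])"
```

```text
[[-2.41,-2.81,0.25,0.0,0.0,-4.7],[-2.18,-3.0,0.24,0.0,0.0,-4.8],[-1.92,-3.17,0.25,0.0,0.0,-4.7],[-1.65,-3.31,0.25,0.0,0.0,-4.8],[-1.36,-3.44,0.25,0.0,0.0,-4.7],[-1.08,-3.54,0.24,0.0,0.0,-4.8],[-0.78,-3.63,0.25,0.0,0.0,-4.7],[-0.49,-3.67,0.25,0.0,0.0,-4.8],[-0.17,-3.7,0.24,0.0,0.0,-4.7],[0.13,-3.7,0.25,0.0,0.0,-4.8],[0.44,-3.67,0.25,0.0,0.0,-4.7],[0.74,-3.63,0.25,0.0,0.0,-4.8]]
[[1.05,-3.56,0.24,0.0,0.0,-4.7],[1.33,-3.45,0.25,0.0,0.0,-4.8],[1.61,-3.34,0.25,0.0,0.0,-4.7],[1.88,-3.19,0.25,0.0,0.0,-4.8]]
[500.99595368 -89.9684315  199.95111029]
```

play_rows(targets=[[-2.41, -2.81, 0.25, 0, 0, -4.7], [-2.18, -3.0, 0.24, 0, 0, -4.8], [-1.92, -3.17, 0.25, 0, 0, -4.7], [-1.65, -3.31, 0.25, 0, 0, -4.8], [-1.36, -3.44, 0.25, 0, 0, -4.7], [-1.08, -3.54, 0.24, 0, 0, -4.8], [-0.78, -3.63, 0.25, 0, 0, -4.7], [-0.49, -3.67, 0.25, 0, 0, -4.8], [-0.17, -3.7, 0.24, 0, 0, -4.7], [0.13, -3.7, 0.25, 0, 0, -4.8], [0.44, -3.67, 0.25, 0, 0, -4.7], [0.74, -3.63, 0.25, 0, 0, -4.8]], fingers=1)

```text
time_s: 2.8
tool_pos: [424.4, -214.0, 209.8]
eef_rot: [0.0, 0.992, -0.13, 0.0]
force: [0.7, -0.9, 0.6]
width: 87.1
```

play_rows(targets=[[1.05, -3.56, 0.24, 0, 0, -4.7], [1.33, -3.45, 0.25, 0, 0, -4.8], [1.61, -3.34, 0.25, 0, 0, -4.7], [1.88, -3.19, 0.25, 0, 0, -4.8], [0, 0, 0, 0, 0, 0], [0, 0, 0, 0, 0, 0]])

```text
time_s: 3.55
tool_pos: [500.8, -89.7, 199.8]
eef_rot: [0.0, 0.999, 0.034, -0.0]
force: [0.1, -1.0, 0.5]
width: 87.0
```

```bash
cat > w.py <<'E'
from h import *
import sys
s=sense(); f=imaging.grab_frame("wrist"); T=Tw(f,s); cv2.imwrite(f"pics/{sys.argv[1]}.png",f["color"])
print(s["tool_pos"],s["eef_rot"],s["q"].round(2),s["force"],"cam",T[:3,3].round(),T[:3,2].round(2))
for n in ("dish_lug_b","dish_seat","lid","ball0_center","mat"):
    for r in imaging.tip_of(n,f)[:3]: print(n,round(r["p"],2),np.round(r["xy"]),atz(f,r["xy"],Z[n],T).round(1))
E
python3 w.py w1
```

```text
[500.77132747 -89.72335604 199.78158697] [ 8.48098346e-05  9.99436485e-01  3.35658040e-02 -2.02922166e-04] [ 0.67  0.15 -0.63  1.79  0.1   1.23  0.08] [ 0.10968095 -1.02519856  0.49239021] cam [495. -13. 346.] [ 0.02 -0.28 -0.96]
dish_lug_b 0.71 [284. 205.] [504.8 -98.8  26. ]
lid 0.93 [283.  84.] [496.6   1.9  36. ]
lid 0.88 [ 93. 211.] [ 340.2 -113.1   36. ]
mat 0.97 [488. 125.] [684.5 -18.6   0. ]
```

View pics/w1.png

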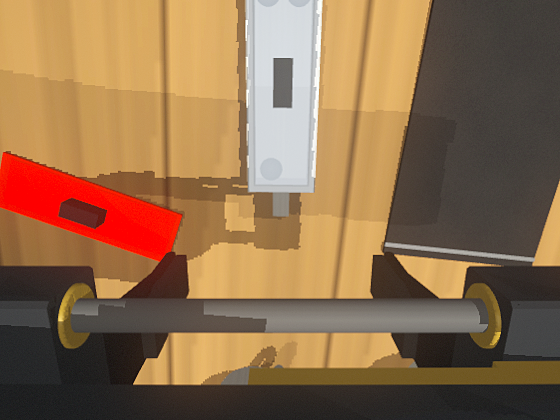

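The wrist view shows the lug from (281,193) to its end at (281,216). The near ball is at (270,168), the knob at (283,83), and the near corners at (248,191) and (314,191).

Run:
```python
from h import *
s=sense(); f=imaging.grab_frame("wrist"); T=Tw(f,s)
for n,xy,z in (("lugend",(281,216),30),("lugroot",(281,193),30),("c1",(248,191),40),("c2",(314,191),40),("knob",(283,83),62),("lidtip",(283,84),36)): print(n,atz(f,xy,z,T).round(1))
```

```text
lugend [ 502.8 -109.    30. ]
lugroot [501.4 -88.2  30. ]
c1 [473.5 -86.   40. ]
c2 [528.7 -82.3  40. ]
knob [4.967e+02 3.000e-01 6.200e+01]
lidtip [496.9   0.9  36. ]
```

Run:
```python
from h import *
D=down(3.8)
p,r=plan([((503,-99,80),D,6),((503,-99,25),D,6)])
# arc: tip about +x bottom edge
c=np.array([496.5,.5,0]);xa=np.array([-.066,.998,0]);xa/=np.linalg.norm(xa);ya=np.cross([0,0,1],xa)
pv=c+85*xa
w=[]
for k in range(1,9):
    q=R.from_rotvec(ya*np.radians(2.1*k)); w.append((pv+q.apply(p-pv),q*r,1))
p2=plan(w,p,r); print(p2[0])
plan([(a,b,1) for a,b,_ in (w[::-1][1:]+[(p,r,1)])],*p2)
```

```text
[[0.03,0.14,2.0,0.0,0.0,0.0],[0.02,0.15,2.0,0.0,0.0,0.0],[0.03,0.14,2.0,0.0,0.0,0.0],[0.02,0.15,2.0,0.0,0.0,0.0],[0.03,0.14,2.0,0.0,0.0,0.0],[0.03,0.15,2.0,0.0,0.0,0.0],[0.0,0.0,0.92,0.0,0.0,0.0],[0.0,0.0,0.91,0.0,0.0,0.0],[0.0,0.0,0.92,0.0,0.0,0.0],[0.0,0.0,0.92,0.0,0.0,0.0],[0.0,0.0,0.92,0.0,0.0,0.0],[0.0,-0.01,0.91,0.0,0.0,0.0]]
[[0.0,-0.1,-0.68,-2.1,0.0,0.0],[0.0,-0.11,-0.67,-2.1,0.0,0.0],[0.0,-0.1,-0.68,-2.1,0.0,0.0],[0.0,-0.11,-0.67,-2.1,0.0,0.0],[0.0,-0.1,-0.68,-2.1,0.0,0.0],[0.0,-0.1,-0.67,-2.1,0.0,0.0],[0.0,-0.11,-0.68,-2.1,0.0,0.0],[0.0,-0.1,-0.67,-2.1,0.0,0.0]]
[502.03859666 -83.88590134  77.34154108]
[[0.0,0.08,0.68,2.1,0.0,0.0],[0.0,0.08,0.68,2.1,0.0,0.0],[0.0,0.08,0.68,2.1,0.0,0.0],[0.0,0.07,0.67,2.1,0.0,0.0],[0.0,0.08,0.68,2.1,0.0,0.0],[0.0,0.08,0.68,2.1,0.0,0.0],[0.0,0.08,0.68,2.1,0.0,0.0],[0.0,0.08,0.68,2.1,0.0,0.0]]
```

play_rows(targets=[[0.03, 0.14, 2.0, 0, 0, 0], [0.02, 0.15, 2.0, 0, 0, 0], [0.03, 0.14, 2.0, 0, 0, 0], [0.02, 0.15, 2.0, 0, 0, 0], [0.03, 0.14, 2.0, 0, 0, 0], [0.03, 0.15, 2.0, 0, 0, 0], [0, 0, 0.92, 0, 0, 0], [0, 0, 0.92, 0, 0, 0], [0, 0, 0.92, 0, 0, 0], [0, 0, 0.92, 0, 0, 0], [0, 0, 0.92, 0, 0, 0], [0, 0, 0.9, 0, 0, 0]])

```text
time_s: 5.4
tool_pos: [503.2, -98.5, 24.4]
eef_rot: [0.0, 0.999, 0.033, 0.0]
force: [0.1, 0.3, -0.9]
width: 87.4
```

play_rows(targets=[[0, 0, 0, 0, 0, 0], [0, 0, 0, 0, 0, 0], [0, 0, 0, 0, 0, 0], [0, 0, 0, 0, 0, 0], [0, 0, 0, 0, 0, 0], [0, 0, 0, 0, 0, 0], [0, 0, 0, 0, 0, 0], [0, 0, 0, 0, 0, 0]], fingers=0)

```text
time_s: 6.4
tool_pos: [503.1, -98.6, 24.9]
eef_rot: [0.0, 0.999, 0.033, -0.0]
force: [-2.9, 0.0, 0.9]
width: 14.9
```

Gripped: the opening is 14.9 mm, against the 14 mm lug. Tipping now.

play_rows(targets=[[0, -0.1, -0.68, -2.1, 0, 0], [0, -0.11, -0.67, -2.1, 0, 0], [0, -0.1, -0.68, -2.1, 0, 0], [0, -0.11, -0.67, -2.1, 0, 0], [0, -0.1, -0.68, -2.1, 0, 0], [0, -0.1, -0.67, -2.1, 0, 0], [0, -0.11, -0.68, -2.1, 0, 0], [0, -0.1, -0.67, -2.1, 0, 0]])

```text
time_s: 7.4
tool_pos: [502.0, -84.1, 77.4]
eef_rot: [0.147, 0.989, 0.033, 0.005]
force: [-0.5, -2.0, -2.3]
width: 13.7
```

play_rows(targets=[[0, 0, 0, 0, 0, 0], [0, 0, 0, 0, 0, 0], [0, 0, 0, 0, 0, 0], [0, 0, 0, 0, 0, 0], [0, 0, 0, 0, 0, 0], [0, 0, 0, 0, 0, 0], [0, 0, 0, 0, 0, 0], [0, 0, 0, 0, 0, 0], [0, 0, 0, 0, 0, 0], [0, 0, 0, 0, 0, 0], [0, 0, 0, 0, 0, 0], [0, 0, 0, 0, 0, 0]])

```text
time_s: 8.9
tool_pos: [502.2, -83.5, 77.3]
eef_rot: [0.146, 0.989, 0.033, 0.005]
force: [0.3, 2.4, -3.4]
width: 13.4
```

Run:
```python
from h import *
s=sense(); f=imaging.grab_frame("wrist"); g=imaging.grab_frame("side")
a=f["color"]; b=cv2.resize(g["color"][150:300,190:390],(560,420))
cv2.imwrite("pics/tip.png",cv2.resize(np.hstack([a,b]),(800,300)))
print(s["tool_pos"],s["force"],s["width"])
for r in imaging.tip_of("ball0_center",f): print(r)
```

```text
[502.17540742 -83.49445416  77.28265107] [ 0.33948077  2.41403155 -3.41841861] 13.435319687752912
```

View pics/tip.png

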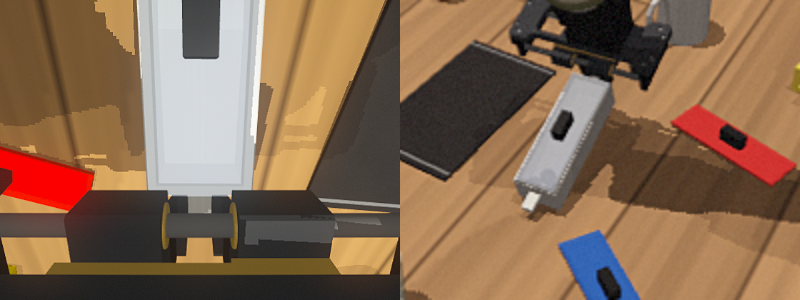

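With the dish tipped, the wrist half shows no ball between the knob (200,30) and the near end (200,185). The side half shows the lid seated. Lowering gently.

play_rows(targets=[[0, 0.08, 0.68, 2.1, 0, 0], [0, 0.08, 0.68, 2.1, 0, 0], [0, 0.08, 0.68, 2.1, 0, 0], [0, 0.08, 0.67, 2.1, 0, 0], [0, 0.08, 0.68, 2.1, 0, 0], [0, 0.08, 0.68, 2.1, 0, 0], [0, 0.04, 0.34, 1.05, 0, 0], [0, 0.04, 0.34, 1.05, 0, 0], [0, 0.04, 0.34, 1.05, 0, 0], [0, 0.04, 0.33, 1.05, 0, 0], [0, 0, 0, 0, 0, 0], [0, 0, 0, 0, 0, 0]])

```text
time_s: 10.55
tool_pos: [503.2, -98.8, 25.0]
eef_rot: [0.0, 0.999, 0.033, 0.0]
force: [0.6, -3.6, -1.2]
width: 13.5
```

play_rows(targets=[[0, 0, 0, 0, 0, 0], [0, 0, 0, 0, 0, 0], [0, 0, 0, 0, 0, 0], [0, 0, 0, 0, 0, 0]], fingers=0.5)

```text
time_s: 11.05
tool_pos: [503.2, -98.3, 25.1]
eef_rot: [-0.0, 0.999, 0.033, 0.0]
force: [0.5, -0.4, 0.8]
width: 40.8
```

play_rows(targets=[[0, 0, -1.0, 0, 0, 0], [0, 0, -2.5, 0, 0, 0], [0, 0, -3, 0, 0, 0], [0, -1, -3, 0, 0, 0], [0, -2, -3, 0, 0, 0], [0, -2, -3, 0, 0, 0], [0, -1, -2, 0, 0, 0], [0, 0, 0, 0, 0, 0], [0, 0, 0, 0, 0, 0]], fingers=0.5)

```text
time_s: 12.18
tool_pos: [498.8, -39.2, 199.5]
eef_rot: [0.0, 0.999, 0.033, -0.0]
force: [-1.0, 0.3, -0.3]
width: 43.5
```

```bash
python3 w.py w2
```

```text
[498.82108769 -39.23146214 199.45457415] [ 1.38843419e-04  9.99457290e-01  3.29393699e-02 -3.24167400e-04] [ 0.61  0.14 -0.67  1.81  0.09  1.23 -0.02] [-0.97389129  0.31281773 -0.28161678] cam [493.  38. 345.] [ 0.02 -0.28 -0.96]
dish_lug_b 0.66 [282. 255.] [504.5 -96.   26. ]
dish_lug_b 0.59 [281.  20.] [490.3  99.6  26. ]
dish_lug_b 0.57 [ 44. 382.] [ 269.1 -253.6   26. ]
lid 0.95 [278. 149.] [494.5   1.3  36. ]
mat 0.86 [482. 180.] [687.6 -18.5   0. ]
```

View pics/w2.png

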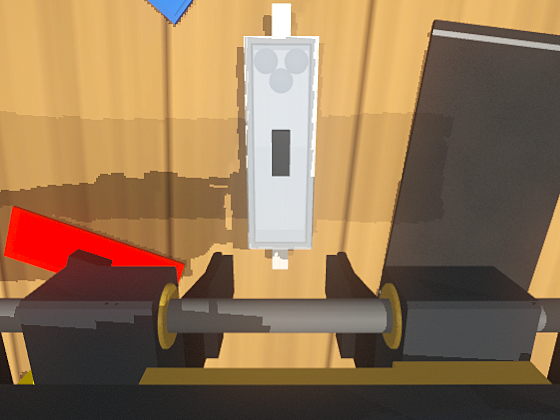

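All three balls are now at the far (+x, glass) end, at (266,62), (296,62) and (281,80). The lid is on, with the knob at (281,152). Next I measure the knob and mat.

Run:
```python
from h import *
s=sense(); f=imaging.grab_frame("wrist"); T=Tw(f,s)
c=f["color"][110:200,250:310]; m=(c.max(2)<90).astype('uint8'); n,l,st,ce=cv2.connectedComponentsWithStats(m); i=1+st[1:,4].argmax()
print("knob px",ce[i]+[250,110],st[i],atz(f,ce[i]+[250,110],60,T).round(1), "ball",atz(f,(281,80),22,T).round(1))
t=imaging.grab_frame("top"); Tt=Tw(t)
for name in ("mat","dish"):
    rg=imaging.regions_of(name,t)[0]["region"].astype('uint8'); cs=max(cv2.findContours(rg,0,2)[0],key=cv2.contourArea)
    P=np.array([atz(t,q[0],5 if name=="mat" else 40,Tt)[:2] for q in cs],np.float32); print(name,cv2.minAreaRect(P))
k=atz(f,ce[i]+[250,110],60,T); k[2]=65
p,r=plan([((k[0],k[1],100),down(3.8),4),(k,down(3.8),4)])
print(p)
```

```text
knob px [275.56923077 160.78461538] [22 23 17 43 65] [492.9  -4.4  60. ] ball [493.1  56.2  22. ]
mat ((686.5885620117188, -18.836715698242188), (259.7775573730469, 155.85011291503906), 87.64364624023438)
dish ((247.81576538085938, -345.6697082519531), (217.51145935058594, 59.27931594848633), 77.8835220336914)
[[-0.1,-0.87,2.5,0.0,0.0,0.0],[-0.09,-0.86,2.49,0.0,0.0,0.0],[-0.1,-0.87,2.5,0.0,0.0,0.0],[-0.1,-0.86,2.5,0.0,0.0,0.0],[0.0,0.0,0.87,0.0,0.0,0.0],[0.0,0.0,0.88,0.0,0.0,0.0],[0.0,0.0,0.87,0.0,0.0,0.0],[0.0,0.0,0.88,0.0,0.0,0.0]]
[492.93550836  -4.37578741  64.97638554]
```

play_rows(targets=[[0.01, -1.0, 2.5, 0, 0, 0], [0.01, -1.0, 2.5, 0, 0, 0], [0.01, -1.0, 2.5, 0, 0, 0], [0.01, -1.03, 2.5, 0, 0, 0], [0, 0, 0.9, 0, 0, 0], [0, 0, 0.9, 0, 0, 0], [0, 0, 0.9, 0, 0, 0], [0, 0, 0.75, 0, 0, 0], [0, 0, 0, 0, 0, 0], [0, 0, 0, 0, 0, 0]])

```text
time_s: 13.92
tool_pos: [497.1, 1.6, 65.8]
eef_rot: [0.0, 0.999, 0.033, 0.0]
force: [0.5, -0.1, -0.3]
width: 43.7
```

play_rows(targets=[[0, 0, 0, 0, 0, 0], [0, 0, 0, 0, 0, 0], [0, 0, 0, 0, 0, 0], [0, 0, 0, 0, 0, 0], [0, 0, 0, 0, 0, 0], [0, 0, 0, 0, 0, 0]], fingers=0)

```text
time_s: 14.68
tool_pos: [496.9, 1.6, 65.5]
eef_rot: [0.0, 0.999, 0.033, 0.0]
force: [-0.6, 0.4, 1.0]
width: 13.4
```

play_rows(targets=[[0, 0, -0.4, 0, 0, 0], [0, 0, -0.6, 0, 0, 0], [0, 0, -1, 0, 0, 0], [0, 0, -1.5, 0, 0, 0], [0, 0, -1.5, 0, 0, 0], [0, 0, -1.5, 0, 0, 0], [0, 0, -1.5, 0, 0, 0], [0, 0, -1, 0, 0, 0], [0, 0, 0, 0, 0, 0]])

```text
time_s: 15.8
tool_pos: [497.3, 1.6, 156.3]
eef_rot: [0.0, 0.999, 0.033, 0.001]
force: [-0.2, -0.0, -2.2]
width: 13.7
```

Run:
```python
from h import *
s=sense(); f=imaging.grab_frame("side"); w=imaging.grab_frame("wrist")
print(s["force"],s["width"])
cv2.imwrite("pics/lift.png",cv2.resize(np.hstack([cv2.resize(f["color"][130:310,170:410],(560,420)),w["color"]]),(800,300)))
```

```text
[-0.21820933 -0.04295722 -2.16597072] 13.74125410339809
```

View pics/lift.png

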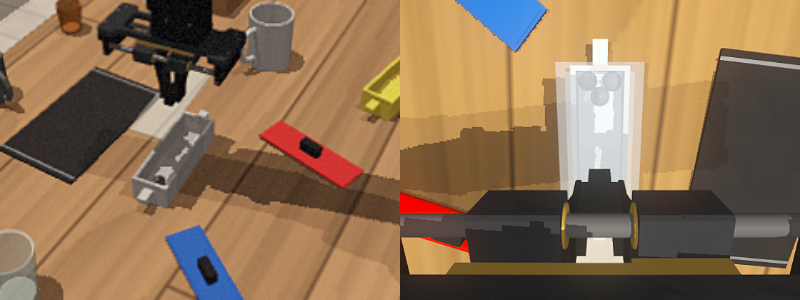

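The lid hangs from the gripper. The dish stays on the table with the balls at its glass end, around (598,85). Moving to the mat.

play_rows(targets=[[1.0, 0.2, 0, 0, 0, 0], [2.5, 0.5, 0, 0, 0, 0], [3.2, 0.5, 0, 0, 0, 0], [3.2, 0.5, 0, 0, 0, 0], [3.2, 0.5, 0, 0, 0, 0], [3.2, 0.5, 0, 0, 0, 0], [1.7, 0.3, 0, 0, 0, 0], [0.8, 0.2, 0, 0, 0, 0], [0, 0, 2, 0, 0, 0], [0, 0, 2, 0, 0, 0], [0, 0, 2, 0, 0, 0], [0, 0, 2, 0, 0, 0]])

```text
time_s: 17.4
tool_pos: [686.1, -18.0, 73.8]
eef_rot: [0.0, 0.999, 0.033, -0.0]
force: [0.8, -0.9, -1.1]
width: 13.7
```

play_rows(targets=[[0, 0, 1.2, 0, 0, 0], [0, 0, 1.2, 0, 0, 0], [0, 0, 0.6, 0, 0, 0], [0, 0, 0.5, 0, 0, 0], [0, 0, 0.3, 0, 0, 0], [0, 0, 0, 0, 0, 0], [0, 0, 0, 0, 0, 0]])

```text
time_s: 18.27
tool_pos: [686.8, -17.8, 37.9]
eef_rot: [0.0, 0.999, 0.033, 0.0]
force: [0.0, -0.1, -0.4]
width: 13.8
```

play_rows(targets=[[0, 0, 0.15, 0, 0, 0], [0, 0, 0.15, 0, 0, 0], [0, 0, 0, 0, 0, 0], [0, 0, 0, 0, 0, 0]])

```text
time_s: 18.77
tool_pos: [686.7, -17.8, 34.7]
eef_rot: [0.0, 0.999, 0.033, 0.0]
force: [-0.9, -0.8, 1.3]
width: 13.7
```

play_rows(targets=[[0, 0, 0, 0, 0, 0], [0, 0, 0, 0, 0, 0], [0, 0, 0, 0, 0, 0], [0, 0, 0, 0, 0, 0], [0, 0, -1, 0, 0, 0], [0, 0, -2, 0, 0, 0], [0, 0, -4, 0, 0, 0], [0, 0, -5, 0, 0, 0], [0, 0, -3, 0, 0, 0], [0, 0, 0, 0, 0, 0], [0, 0, 0, 0, 0, 0]], fingers=0.5)

```text
time_s: 20.15
tool_pos: [686.4, -17.9, 184.8]
eef_rot: [0.0, 0.999, 0.033, 0.0]
force: [0.8, 0.7, -0.6]
width: 43.5
```

Run:
```python
from h import *
s=sense(); f=imaging.grab_frame("side"); w=imaging.grab_frame("wrist")
print(s["force"],s["width"])
T=Tw(w,s)
for r in imaging.tip_of("lid",w)[:2]: print(r["p"],r["xy"],atz(w,r["xy"],5,T).round(1))
cv2.imwrite("pics/end.png",cv2.resize(np.hstack([cv2.resize(f["color"][130:340,120:400],(560,420)),w["color"]]),(800,300)))
t=imaging.grab_frame("top")
for n in ("glass","pitcher","tamper","cups","dish_seat"):
    for r in imaging.tip_of(n,t)[:2]: print(n,round(r["p"],2),np.round(r["xy"]))
```

```text
[ 0.83312919  0.68488796 -0.61243464] 43.54097245226118
0.59 [279.1, 192.5] [685.5 -17.6   5. ]
glass 0.88 [161. 187.]
pitcher 0.92 [403. 208.]
tamper 0.93 [166. 126.]
cups 0.97 [384. 137.]
dish_seat 0.98 [417. 302.]
dish_seat 0.89 [279. 203.]
```

View pics/end.png

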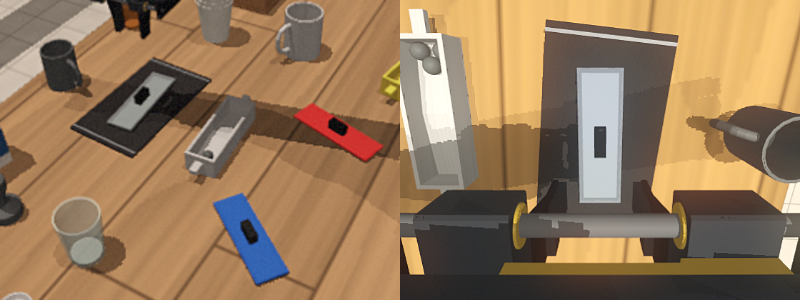

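The final view shows the lid flat, knob up, in the middle of the mat (600,140). The dish stands flat with the balls at its glass end (425,55), and the gripper is clear.

```bash
python3 -c "
from rig import robot
print(robot.hand_in())"
```

```text
the job is handed in; nothing more can be done
None
```

I did the job and handed it in at about 20 s of the 58 s allowed; the hand-in gives no verdict.

- **Tipping:** The glass is on the left (+y). I pinched the right-hand lug (lug b) and tipped the dish about 17° with the lid on, held it 1.5 s, then set it down on the same arc. A wrist picture with the lid still on showed all three balls at the glass end. The innermost was about 56 mm from the dish's middle; more than 30 mm was needed.
- **Lid:** I lifted it by the knob and lowered it onto the mat. It measured about (686, -18) mm, within a couple of mm of the mat's centre, and the last picture shows it flat with the knob up.
- **Last checks:** The dish looked flat and in place, and the gripper was clear. In the top view the glass, pitcher, tamper and cups had moved at most about 4 pixels (the glass, from 165 to 161). At roughly 2.6 mm per pixel that is about 10 mm, which is detector noise.
- **Not fully shown:** In the last picture I could make out only two of the three balls, because the frame cut off the dish's corner. All three were visible just after the lid was lifted, and nothing touched the dish after that.

One measurement was wrong on the way: an automatic measurement of the knob picked up only part of it. I used the position I read from the picture instead, and the grip was good.

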